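# Read the logger button of a toppled transport can

### The job

The specimen transport can has toppled over on the bench: stand it upright on the bench near where it lies, without dropping it, and let go of it. Then take the reader wand out of the tool stand and hold it upright with its brass tip square on the middle of the steel logger button in the can's lid, pressed lightly so that the sprung tip is about half-way in and not bottomed. Finish while still holding the wand there, and leave everything else where it is.

Things in the scene. Friction and masses are not known exactly. Their poses are not given: they have to be found in the camera images.
- can_mid (a point): centre of the toppled can: white plastic screw-top cylinder, 56 mm diameter, 120 mm tall, 0.25 kg, straight side, ribbed grey cap over the top 25 mm. Point on its axis, 60 mm from base and from lid face. z runs from base to lid: level at the start (can on its side, point 28 mm above the bench), straight up once it stands. It can roll if nudged.
- button (a point): centre of the outer face of the logger button, a plain steel disc 17 mm across and 6 mm thick in a black 25 mm bezel in the middle of the can's lid; the face is 66 mm from can_mid along the can's axis, 126 mm above the bench when the can stands. Its z axis points out of the lid.
- wand_grip (a point): middle of the reader wand's grip: upright steel cylinder with rounded black end, the tallest of three tools hung in the stand. Grip 23 mm diameter, from 36 mm below this point to 38 mm above; below it a 32 mm collar (underside 42 mm below, resting on the stand), 22 mm shank, black nose, brass tip. z up, away from the tip. 0.15 kg; raise 70 mm to clear the bore (2 mm play).
- wand_tip (a point): centre of the flat end face of the wand's sprung brass tip, 14 mm diameter, standing out 10 mm from the black nose; 110 mm below wand_grip along the wand when out, moving with the tip. z points up along the wand.
- plunger (a joint): how far the sprung tip is pressed into the wand: 0 fully out, 0.008 m bottomed. Spring: about 1.2 N to start, 3.6 N half-way (4 mm), 6 N at 8 mm, then hard.
- stand_top (a point): centre of the top face of the fixed tool stand: aluminium plate 70 mm (x) by 180 mm (y), 95 mm above the bench, with three 26 mm bores in a row along its y axis at -56, 0 and +56 mm. The wand hangs in any one of them; z up.
- decapper_mid (a point): tool with a 56 mm T-shaped cross handle, in another bore of the stand; point 20 mm above the stand's top, its top 40 mm above it. To be left alone.
- cap_key_mid (a point): tool with a 29 mm round black knob, in the remaining bore of the stand; point 20 mm above the stand's top, its top 40 mm above it. To be left alone.
- tip_box_mid (a point): centre of a closed pipette-tip box, 87 x 124 x 55 mm tall, on the bench. To be left alone.
- tube_rack_mid (a point): centre of a low white rack of tubes, 75 x 200 mm, 53 mm tall with its tubes. To be left alone, as are the two tall things 0.1 m and more behind it at the back of the bench: a white bottle and a larger can without a button, upright, each 150 mm tall.
- marker_mid (a point): middle of a marker pen lying on the bench, 135 mm long along its x axis, 14 mm thick. To be left alone.
Not all that is in view belongs to the job. What is shaped like the part that bears can_mid but green or orange is not meant.

How it is judged:
By the outcome, as a careful person would: the job done as asked, in the order asked, and still so for the second after the job is handed in, while the arm keeps its last pose, push and grip.
It also fails if it takes over 67 s, if anything falls off the work surface, if the arm or the gripper's body presses on something with over 40 N, if the wrist force passes 120 N, or if a joint passes its speed limit or range.

### The arm

A 6-joint arm with a two-finger parallel gripper is mounted at the origin on the work surface. World frame = base frame: x ahead of the robot, y to its left, z up, the work surface at z = 0. Lengths are in m, angles in degrees, forces in N, time in s.
With the tool pointing down it reaches from about 0.375 to 0.9 m from the base axis. Payload 3.1 kg.
Tool frame: the origin (TCP) lies at the very end of the fingers, on their centre line; the grasp point (between the pads) lies 19 mm behind it; z points along the fingers, y is the line along which they close (so a half turn about z gives the same grasp; the last joint's range is limited). The gripper opens to 87 mm and grips with 3 to 60 N. Pads are 19 mm wide; open, the fingers measure 117 mm over their backs; the gripper's body (75 mm by 190 mm) begins 51 mm behind the grasp point.
Start: joints at [-75.086, 30.224, 82.088, -0, 67.689, -10.227], TCP at [0.266, -0.566, 0.223] pointing down, gripper open.
Joint ranges: [-176.69, 176.69], [-43.24, 126.21], [12.49, 139.97], [-82, 262], [0, 151.66], [-163.58, 163.58]. Speed limits (degrees/s): [159.86, 159.86, 180, 180, 180, 180].

### API

Orientations are given as a 3x3 rotation matrix whose columns are the frame's x, y, z axes.
In Python, from rig import readout, cams, bot gives the robot as it stands.
- The arm moves only by the shell command python3 -m inch 'ROWS'. ROWS is JSON, a list of rows, each a list of 5 numbers: the shift along the world's x, y, z in cm, then the turn about the world's z in degrees, then the finger opening in cm, from 0 to 8.7. In form: [[dx, dy, dz, twist, fingers], ...]. A call has 1 to 10 rows; each row is the pose to reach, as a shift and turn from the pose commanded when the call began; what a row does not reach only later rows make up. A row lasts 1/12 s, in which the tool goes at most 41.7 mm and 7.16 degrees, less where a joint would pass 70% of its speed; a pose out of reach is approached as far as the arm can. A call with a gripper value outside its range is refused whole. The fingers move at their own pace and stop on an object; the grip force is fixed at half the most. Time passes only in rows, so rows that repeat a pose let the fingers close. It gives the time, the measured TCP pose, the force, the opening and the grip force at its end, in the units of the state.
- readout.read_state(): the state, without advancing time (a new reading comes with each control period).
- cams.capture(name): name is "side" or "top"; returns a dict with "image" (480x640x3 uint8, blue, green, red), "intrinsics" (3x3 intrinsics, pixels), "xyz" and "rotation" of the camera in the world. Camera axes: x right, y down, z forward; pixel columns grow to the right and rows downward; lengths in m; the calibration is good to about 2 mm. A picture is of the moment at which its call begins. There is no depth.
- bot.hand_in(): hands the job in; it is judged then, once.
The state is a dict: "time_s": time; "joint_positions": joint angles; "qvel": joint speeds; "tau": joint torques, N m; "position": TCP position; "tcp_rot": TCP orientation; "force": force on the tool from outside, world axes, zero at the start; "moment": the same for the moment, N m; "opening": opening from 0.0 (shut) to 1.0 (fully open); "grasp_force": force on a finger pad.
Only numpy, scipy, OpenCV 4.12 (cv2) and the standard library are available. Lean on these libraries where they do the work, as an engineer would, in place of code of your own. Each camera call takes 0.05 s, during which the arm holds its last target. There are 200 camera calls.

## Working session

There is one attempt and no reset: what is moved stays moved. The work goes in short steps, Python scripts to look and compute and a shell command to move; the robot and the scene stay as the last step left them, time stands still between calls to the robot, and variables do not carry over. Pictures are saved under pics/ and viewed, at most 10 in all, crops included, and the job is handed in when it is done.

```bash
mkdir -p pics; ls; python3 - <<'E'
from rig import readout,cams,bot
import cv2
for n in("side","top"):
    c=cams.capture(n); cv2.imwrite(f"pics/{n}0.png",c["image"]); print(n,c["intrinsics"],c["xyz"],c["rotation"])
s=readout.read_state();print(s["time_s"],s["position"],s["tcp_rot"],s["force"],s["opening"])
E
```

```text
pics
side [[438.32892611   0.         323.6584098 ]
 [  0.         438.32892611 236.95566127]
 [  0.           0.           1.        ]] [ 0.56592442 -0.66702394  0.74508652] [[ 0.99852861 -0.0189705   0.05080101]
 [-0.05030385 -0.67390818  0.7371006 ]
 [ 0.02025205 -0.73857152 -0.67387088]]
top [[511.45282463   0.         314.83110476]
 [  0.         511.45282463 236.27967942]
 [  0.           0.           1.        ]] [0.49951983 0.01985478 1.3214676 ] [[ 2.37431277e-02 -9.96279245e-01  8.28488401e-02]
 [-9.99717987e-01 -2.36234692e-02  2.42441250e-03]
 [-4.58214829e-04 -8.28830388e-02 -9.96559176e-01]]
0.1 [ 0.26537987 -0.565129    0.22166342] [[ 9.05266860e-01  4.24843071e-01 -5.27167521e-04]
 [ 4.24843271e-01 -9.05264934e-01  1.89607728e-03]
 [ 3.28309023e-04 -1.94041950e-03 -9.99998063e-01]] [ 1.04175649 -0.74571633  0.2685116 ] 0.9964672712571827
```

View pics/side0.png

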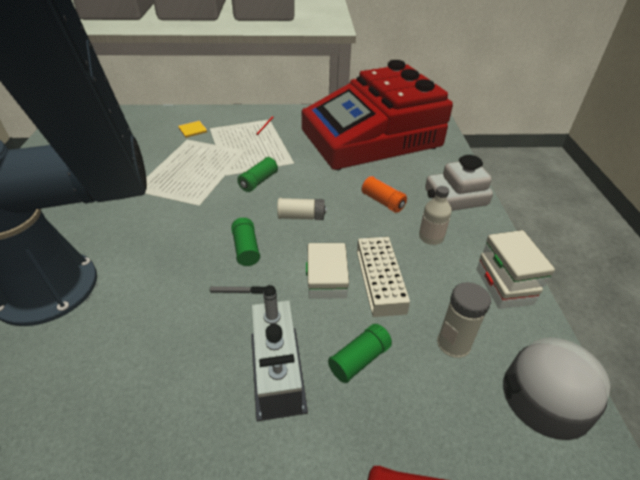

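View pics/top0.png

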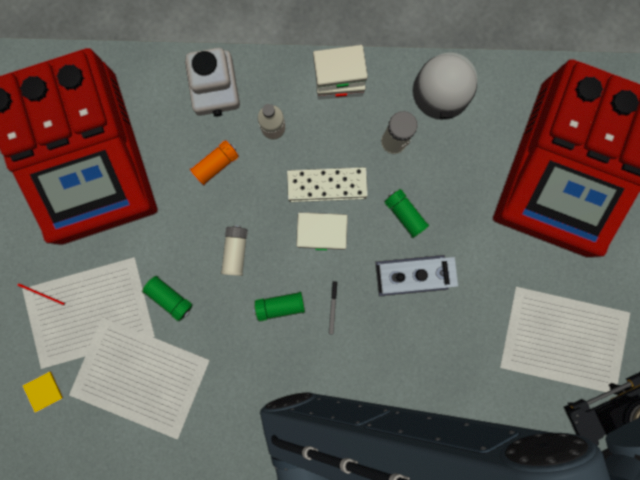

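Candidates for the can:
- White lying can with a grey cap: top (234,250), side (302,208). It fits, being white, toppled and the right size.
- Green cans at top (167,298), (280,306) and (407,213), and an orange one at (214,162): wrong colour.
- Large upright can at top (402,125): no button, and it's standing.

Candidates for the wand are the three stand tools. The tallest, with a rounded end, is at side (270,290), and is probably top (398,277). I'll confirm both in an enlarged crop.

```bash
cat > h.py <<'E'
import numpy as np,cv2
from rig import readout,cams
def ray(c,u,v):
    d=c["rotation"]@np.linalg.solve(c["intrinsics"],[u,v,1.]); return np.array(c["xyz"]),d/np.linalg.norm(d)
def plane(c,u,v,z):
    o,d=ray(c,u,v); return o+d*(z-o[2])/d[2]
def proj(c,p):
    q=c["intrinsics"]@(np.array(c["rotation"]).T@(np.array(p)-c["xyz"])); return q[:2]/q[2]
def cross(c1,p1,c2,p2):
    o1,d1=ray(c1,*p1);o2,d2=ray(c2,*p2)
    t=np.linalg.lstsq(np.c_[d1,-d2],o2-o1,rcond=None)[0]
    a,b=o1+d1*t[0],o2+d2*t[1]; return (a+b)/2,np.linalg.norm(a-b)
E
python3 - <<'E'
from h import *
S=cams.capture("side");T=cams.capture("top")
f=lambda im,x,y,w,h:cv2.resize(im[y:y+h,x:x+w],(400,300),interpolation=cv2.INTER_CUBIC)
s,t=S["image"],T["image"]
cv2.imwrite("pics/crop.png",np.vstack([np.hstack([f(s,262,178,80,60),f(s,210,275,160,120)]),np.hstack([f(t,194,220,80,60),f(t,370,245,100,75)])]))
hsv=cv2.cvtColor(t,cv2.COLOR_BGR2HSV)
for name,(x,y,w,h) in dict(can=(205,215,60,70),stand=(365,240,110,70)).items():
    bg=np.median(t[y:y+h,x:x+5].reshape(-1,3),0)
    m=(np.abs(t[y:y+h,x:x+w].astype(float)-bg).max(2)>22).astype(np.uint8)
    k=max(cv2.findContours(m,cv2.RETR_EXTERNAL,cv2.CHAIN_APPROX_NONE)[0],key=cv2.contourArea)
    r=cv2.minAreaRect(k.astype(np.float32)+np.float32([x,y])); b=cv2.boxPoints(r); print(name,r,b)
    z=.028 if name=="can" else .095
    print(np.round([plane(T,*p,z) for p in [r[0],*b]],4))
E
```

```text
can ((233.2699737548828, 250.60997009277344), (21.637470245361328, 48.931793212890625), 8.130102157592773) [[219.09996 273.29996]
 [226.01997 224.85997]
 [247.43999 227.91998]
 [240.51997 276.36   ]]
[[0.5658 0.2286 0.028 ]
 [0.5076 0.2622 0.028 ]
 [0.6308 0.2494 0.028 ]
 [0.6243 0.1947 0.028 ]
 [0.5012 0.2079 0.028 ]]
stand ((416.12249755859375, 274.75628662109375), (35.85416030883789, 80.93282318115234), 84.42780303955078) [[374.10657 260.8432 ]
 [454.65698 252.98462]
 [458.13843 288.66937]
 [377.588   296.52795]]
[[ 0.5149 -0.2215  0.095 ]
 [ 0.5458 -0.1206  0.095 ]
 [ 0.5692 -0.3135  0.095 ]
 [ 0.4842 -0.3219  0.095 ]
 [ 0.461  -0.1301  0.095 ]]
```

View pics/crop.png

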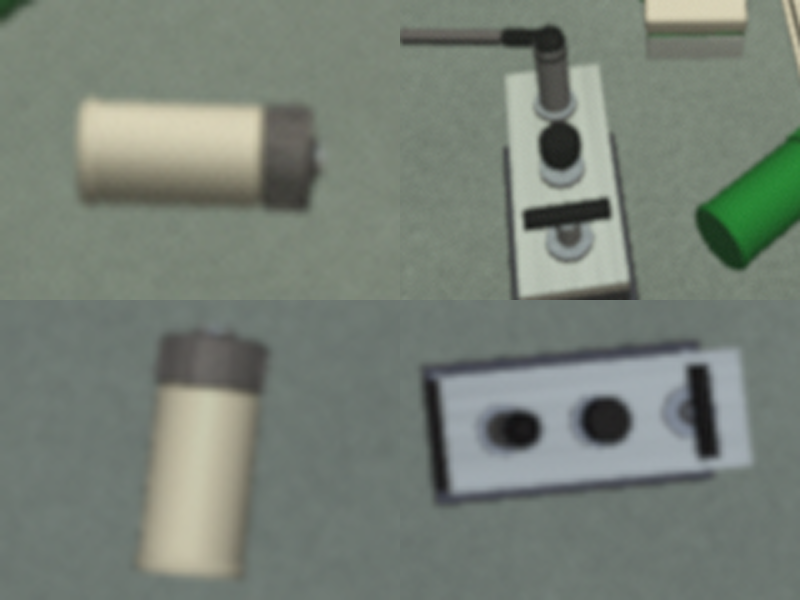

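The crop confirms it: the white can has its grey cap with a button facing +x, and the wand is the tall rounded one in the +y bore (side (270,290)). The middle tool is the knob and the far one is the T-handle.

The can's axis points about -6° from x, with can_mid ≈ (0.564, 0.229). I'll grip 25 mm lid-wards of the middle and pivot it about its base edge.

```bash
python3 -m inch '[[16.2,39.6,3,-16,8.7],[16.2,39.6,3,-16,8.7],[16.2,39.6,3,-16,8.7],[16.2,39.6,3,-16,8.7],[16.2,39.6,3,-16,8.7],[16.2,39.6,3,-16,8.7],[16.2,39.6,3,-16,8.7],[16.2,39.6,3,-16,8.7],[16.2,39.6,3,-16,8.7],[16.2,39.6,3,-16,8.7]]'
```

```text
time_s: 1.03
position: [0.4232, -0.1791, 0.2519]
tcp_rot: [[0.987, 0.158, 0.0], [0.158, -0.987, -0.0], [0.0, 0.0, -1.0]]
force: [0.9, -1.0, 0.0]
opening: 1.0
grasp_force: 0.0
```

```bash
python3 - <<'E'
from h import *
print(readout.read_state())
E
```

```text
{'time_s': 1.0333, 'joint_positions': array([-3.69205684e+01,  1.51208743e+01,  1.02844353e+02,  5.78424935e-03,
        6.20220552e+01,  4.39640352e+01]), 'qvel': array([61.15581998, -4.71627424, -0.12553825,  0.24266018,  3.64239012,
       60.54955537]), 'tau': array([-4.49025303e+00, -3.08108139e+01, -1.51642674e+01, -4.64355209e-03,
        1.27506433e-01, -7.25501720e-01]), 'position': array([ 0.42318438, -0.17909723,  0.25192118]), 'tcp_rot': array([[ 9.87378746e-01,  1.58376633e-01,  2.31012320e-04],
       [ 1.58376651e-01, -9.87378769e-01, -6.20602837e-05],
       [ 2.18267762e-04,  9.78639627e-05, -9.99999971e-01]]), 'force': array([ 0.89051293, -1.00565432,  0.04714236]), 'moment': array([ 0.02946533, -0.07858471, -0.02151944]), 'grasp_force': 0.0, 'opening': 1.000066192910243}
```

```bash
python3 -m inch '[[16.1,39.6,-2,-15,8.7],[16.1,39.6,-2,-15,8.7],[16.1,39.6,-2,-15,8.7],[16.1,39.6,-2,-15,8.7],[16.1,39.6,-2,-15,8.7],[16.1,39.6,-2,-15,8.7],[16.1,39.6,-2,-15,8.7],[16.1,39.6,-2,-15,8.7],[16.1,39.6,-2,-15,8.7],[16.1,39.6,-2,-15,8.7]]' >/dev/null; python3 -m inch '[[0,0,-8,0,8.7],[0,0,-8,0,8.7],[0,0,-8,0,8.7],[0,0,-8,0,8.7],[0,0,-8,0,8.7],[0,0,-8,0,8.7],[0,0,-8,0,8.7]]'
```

```text
time_s: 2.45
position: [0.5767, 0.1924, 0.1556]
tcp_rot: [[0.995, -0.103, 0.005], [-0.103, -0.995, 0.001], [0.005, -0.001, -1.0]]
force: [0.3, 0.4, -0.3]
opening: 0.998
grasp_force: 0.0
```

```bash
python3 - <<'E'
from h import *
s=readout.read_state();print(s["joint_positions"],s["position"])
S=cams.capture("side");cv2.imwrite("pics/a.png",cv2.resize(S["image"][130:280,200:400],(800,600)))
g=np.array([.589,.226,.028])
print(proj(S,g),proj(S,g-[.0845,-.009,0]),proj(S,s["position"]))
E
```

```text
[7.92638300e+00 3.34296523e+01 8.84780034e+01 5.60459882e-03
 5.77940119e+01 1.03839382e+02] [0.57671281 0.19239245 0.15557176]
[309.69373443 209.09251274] [277.24787222 207.44125836] [304.78764072 175.76208769]
```

View pics/a.png

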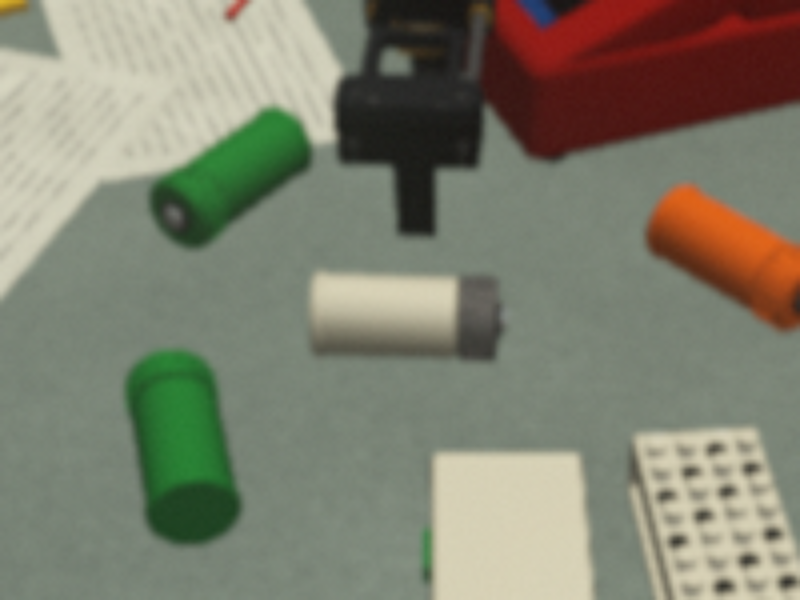

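The picture shows the gripper short of the target, at (0.577, 0.192), with the can at side (277–324, 208). That agrees with the top-view fix. I'll shift across, then descend.

```bash
python3 -m inch '[[1.2,3.4,-4,0,8.7],[1.2,3.4,-6,0,8.7],[1.2,3.4,-8,0,8.7],[1.2,3.4,-10,0,8.7],[1.2,3.4,-12,0,8.7],[1.2,3.4,-12,0,8.7],[1.2,3.4,-12,0,8.7],[1.2,3.4,-12,0,8.7]]'
```

```text
time_s: 3.17
position: [0.5883, 0.2267, 0.0345]
tcp_rot: [[0.995, -0.102, 0.003], [-0.102, -0.995, 0.001], [0.003, -0.001, -1.0]]
force: [-0.1, -0.6, 0.6]
opening: 0.997
grasp_force: 0.0
```

```bash
python3 -m inch '[[0,0,-1.5,0,8.7],[0,0,-2.5,0,8.7],[0,0,-2.5,0,8.7],[0,0,-2.5,0,7],[0,0,-2.5,0,6],[0,0,-2.5,0,5],[0,0,-2.5,0,5],[0,0,-2.5,0,5],[0,0,-2.5,0,5],[0,0,-2.5,0,5]]'
```

```text
time_s: 4.0
position: [0.5871, 0.2266, 0.0081]
tcp_rot: [[0.995, -0.102, 0.0], [-0.102, -0.995, -0.0], [0.0, 0.0, -1.0]]
force: [0.1, -1.2, 1.1]
opening: 0.636
grasp_force: 29.9
```

```bash
python3 -m inch '[[0,0,0,0,4],[0,0,0,0,4],[0,0,0,0,4],[0,0,0,0,4]]'
```

```text
time_s: 4.33
position: [0.5871, 0.2266, 0.0081]
tcp_rot: [[0.995, -0.102, 0.0], [-0.102, -0.995, -0.0], [0.0, 0.0, -1.0]]
force: [-0.4, -0.1, 3.4]
opening: 0.635
grasp_force: 29.9
```

Gripped: the opening reads 55 mm at 30 N. I'll lift along the first part of the arc about the base edge and check whether the can turns in the pads.

```bash
python3 -m inch '[[-0.3,0,0.7,0,4],[-0.6,0.1,1.4,0,4],[-1.0,0.1,2.1,0,4],[-1.5,0.1,2.7,0,4],[-2.0,0.2,3.3,0,4],[-2.5,0.2,3.8,0,4],[-2.5,0.2,3.8,0,4]]'; python3 - <<'E'
from h import *
S=cams.capture("side");cv2.imwrite("pics/b.png",cv2.resize(S["image"][130:280,200:400],(800,600)))
E
```

```text
time_s: 4.92
position: [0.5607, 0.229, 0.047]
tcp_rot: [[0.995, -0.102, -0.0], [-0.102, -0.995, 0.0], [-0.0, -0.0, -1.0]]
force: [-0.6, 1.1, -2.9]
opening: 0.638
grasp_force: 29.9
```

View pics/b.png

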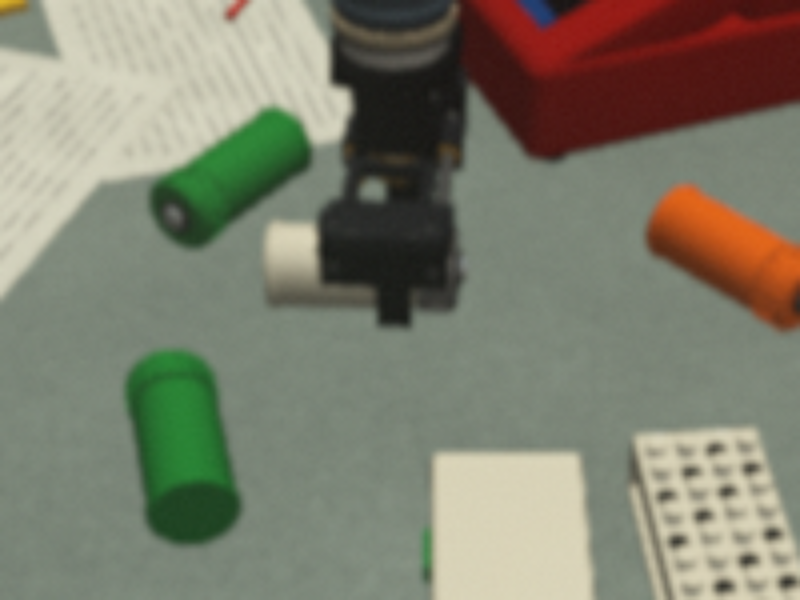

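The can stayed level: the pads hold it too firmly to swing. I'll set it back down and check whether a wider commanded opening lowers the grip force.

```bash
python3 -m inch '[[0.5,0,-0.6,0,4],[1.0,-0.1,-1.2,0,4],[1.5,-0.1,-1.8,0,4],[2.0,-0.1,-2.5,0,4],[2.5,-0.2,-3.2,0,4],[2.5,-0.2,-3.7,0,4],[2.5,-0.2,-3.8,0,4],[2.5,-0.2,-3.8,0,4]]'; python3 -m inch '[[0,0,0,0,5.3],[0,0,0,0,5.3],[0,0,0,0,5.3]]';python3 -m inch '[[0,0,0,0,5.5],[0,0,0,0,5.5],[0,0,0,0,5.5]]'
```

```text
time_s: 5.63
position: [0.5884, 0.2264, 0.0079]
tcp_rot: [[0.995, -0.102, 0.002], [-0.102, -0.995, -0.0], [0.002, -0.0, -1.0]]
force: [0.6, -1.4, 0.2]
opening: 0.634
grasp_force: 29.9
time_s: 5.88
position: [0.5873, 0.2268, 0.0079]
tcp_rot: [[0.995, -0.102, 0.001], [-0.102, -0.995, 0.0], [0.001, -0.0, -1.0]]
force: [1.7, -0.1, -0.6]
opening: 0.635
grasp_force: 29.9
time_s: 6.13
position: [0.587, 0.2268, 0.0079]
tcp_rot: [[0.995, -0.102, 0.0], [-0.102, -0.995, 0.0], [0.0, -0.0, -1.0]]
force: [1.8, -0.6, -0.5]
opening: 0.639
grasp_force: 20.4
```

The force drops near contact, so the grip can be eased.

```bash
python3 -m inch '[[0,0,0,0,5.55],[0,0,0,0,5.55],[0,0,0,0,5.55]]' | tail -2;python3 -m inch '[[0,0,0,0,5.57],[0,0,0,0,5.57],[0,0,0,0,5.57]]' | tail -2
```

```text
opening: 0.638
grasp_force: 10.5
opening: 0.638
grasp_force: 7.1
```

7 N looks right: enough to hold, loose enough to pivot. I'll lift along the arc again, slowly.

```bash
python3 -m inch '[[-0.1,0,0.4,0,5.57],[-0.3,0,0.8,0,5.57],[-0.5,0.1,1.2,0,5.57],[-0.7,0.1,1.6,0,5.57],[-1.0,0.1,2.1,0,5.57],[-1.2,0.1,2.4,0,5.57],[-1.5,0.1,2.7,0,5.57],[-2.0,0.2,3.3,0,5.57],[-2.5,0.2,3.8,0,5.57],[-2.5,0.2,3.8,0,5.57]]'; python3 - <<'E'
from h import *
S=cams.capture("side");cv2.imwrite("pics/c.png",cv2.resize(S["image"][130:280,200:400],(800,600)))
E
```

```text
time_s: 7.47
position: [0.5608, 0.2289, 0.047]
tcp_rot: [[0.995, -0.102, -0.0], [-0.102, -0.995, 0.0], [-0.0, -0.0, -1.0]]
force: [-1.3, -0.4, -3.0]
opening: 0.64
grasp_force: 4.4
```

View pics/c.png

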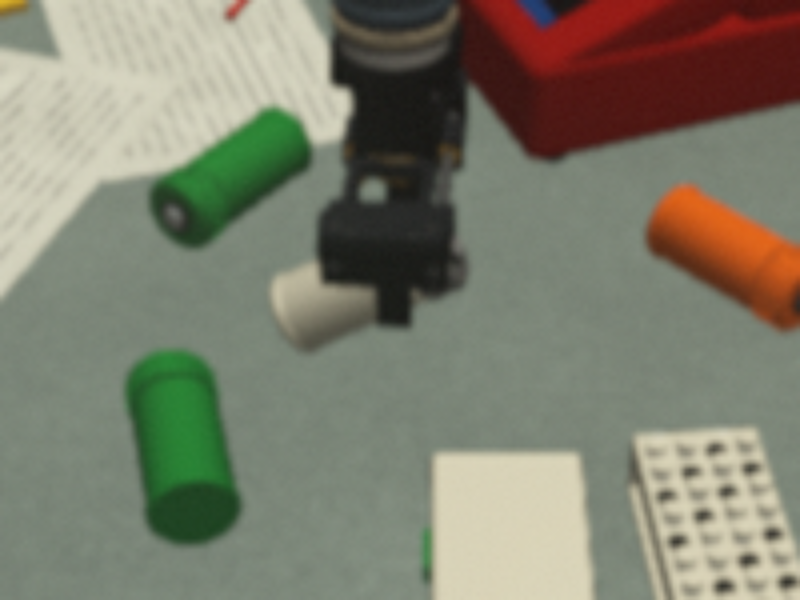

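It is turning now: the base is lower-left and the can is tilted about 25–30°. Continuing along the arc.

```bash
python3 -m inch '[[-0.6,0,0.5,0,5.57],[-1.2,0.1,0.9,0,5.57],[-1.9,0.2,1.3,0,5.57],[-2.6,0.2,1.6,0,5.57],[-3.3,0.3,1.8,0,5.57],[-4.1,0.4,2.1,0,5.57],[-4.9,0.5,2.2,0,5.57],[-5.6,0.5,2.25,0,5.57],[-6.4,0.6,2.25,0,5.57],[-6.4,0.6,2.2,0,5.57]]'; python3 -m inch '[[-0.6,0.1,0,0,5.57],[-1.2,0.1,-0.15,0,5.57],[-1.8,0.2,-0.3,0,5.57],[-2.3,0.2,-0.45,0,5.57],[-2.3,0.2,-0.45,0,5.57],[-2.3,0.2,-0.45,0,5.57]]';python3 - <<'E'
from h import *
S=cams.capture("side");cv2.imwrite("pics/d.png",cv2.resize(S["image"][130:280,200:400],(800,600)))
E
```

```text
time_s: 8.35
position: [0.4949, 0.2347, 0.0675]
tcp_rot: [[0.995, -0.101, -0.004], [-0.101, -0.995, -0.001], [-0.004, 0.001, -1.0]]
force: [-0.7, -0.4, -2.6]
opening: 0.645
grasp_force: 5.0
time_s: 8.85
position: [0.4756, 0.237, 0.0642]
tcp_rot: [[0.995, -0.102, 0.002], [-0.102, -0.995, 0.001], [0.002, -0.001, -1.0]]
force: [0.3, 0.2, 4.3]
opening: 0.646
grasp_force: 5.6
```

View pics/d.png

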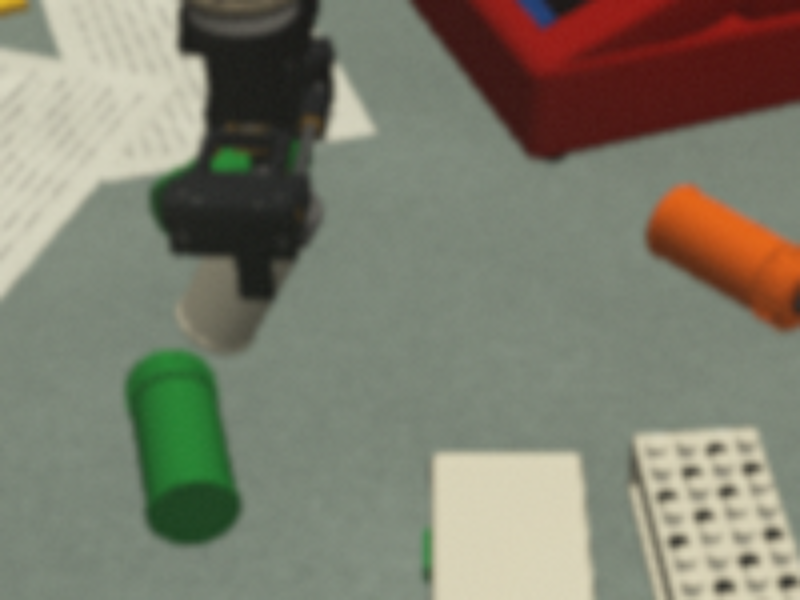

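The can is at about 60° with its base lower-left, and it has touched the bench (force up 4 N). It lags a little, so I'll lift it, move back toward +x, and drag the base edge along the arc so friction rights it.

```bash
python3 -m inch '[[0.5,0,0.8,0,5.57],[2,-0.2,1.2,0,5.57],[3.5,-0.3,1.2,0,5.57],[5,-0.5,1.2,0,5.57],[6.5,-0.7,1.2,0,5.57],[6.5,-0.7,0.8,0,5.57],[6.5,-0.7,0.4,0,5.57],[6.5,-0.7,0.1,0,5.57],[6.5,-0.7,0.1,0,5.57]]'; python3 -m inch '[[-0.4,0,0.05,0,5.57],[-0.8,0.1,0.1,0,5.57],[-1.2,0.1,0.15,0,5.57],[-1.6,0.1,0.2,0,5.57],[-2,0.2,0.2,0,5.57],[-2.4,0.2,0.2,0,5.57],[-2.4,0.2,0.2,0,5.57]]';python3 - <<'E'
from h import *
S=cams.capture("side");cv2.imwrite("pics/e.png",cv2.resize(S["image"][130:280,200:400],(800,600)))
E
```

```text
time_s: 9.65
position: [0.5384, 0.2296, 0.0637]
tcp_rot: [[0.995, -0.102, -0.002], [-0.102, -0.995, -0.001], [-0.002, 0.001, -1.0]]
force: [0.3, -0.9, -0.3]
opening: 0.644
grasp_force: 5.7
time_s: 10.23
position: [0.5143, 0.2317, 0.0662]
tcp_rot: [[0.995, -0.102, -0.002], [-0.102, -0.995, -0.0], [-0.002, 0.001, -1.0]]
force: [-0.4, 0.3, -3.4]
opening: 0.64
grasp_force: 5.7
```

View pics/e.png

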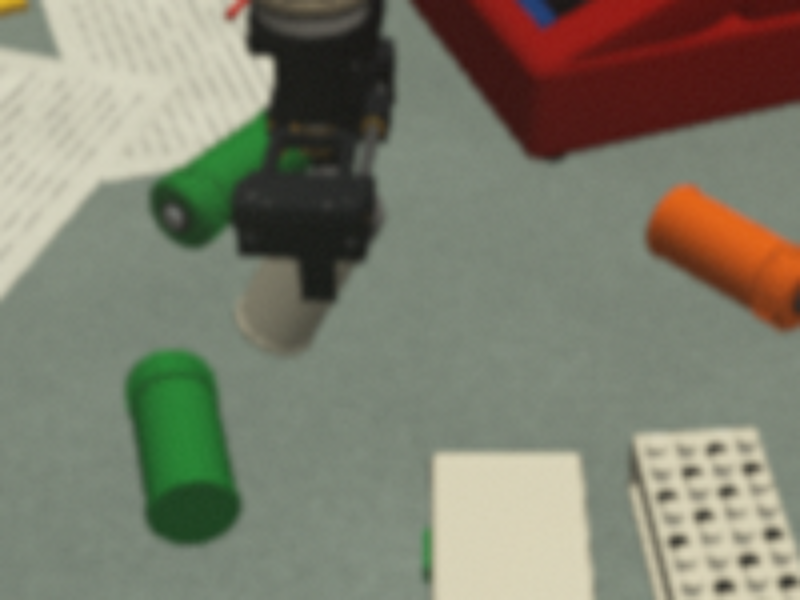

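Still about 60° and hanging free: raising it 2 mm lost contact. I'll drag with real contact this time, watching the force.

```bash
python3 -m inch '[[1.5,-0.1,0.2,0,5.57],[3,-0.3,0,0,5.57],[3,-0.3,-0.2,0,5.57],[3,-0.3,-0.4,0,5.57],[3,-0.3,-0.4,0,5.57]]'|grep -E "pos|for|op"; for i in 1; do python3 -m inch '[[-0.4,0,0,0,5.57],[-0.8,0.1,0,0,5.57],[-1.2,0.1,0,0,5.57]]'|grep -E "pos|for|op"; done;  python3 -m inch '[[-0.4,0,0,0,5.57],[-0.8,0.1,0,0,5.57],[-1.2,0.1,0,0,5.57]]'|grep -E "pos|for|op"
```

```text
position: [0.5472, 0.2289, 0.0631]
force: [1.5, -0.0, 2.7]
opening: 0.643
grasp_force: 6.0
position: [0.5333, 0.23, 0.0628]
force: [1.0, 0.7, 2.2]
opening: 0.641
grasp_force: 6.4
position: [0.5205, 0.2307, 0.0618]
force: [1.2, 0.6, -2.1]
opening: 0.643
grasp_force: 6.3
```

```bash
cat >> h.py <<'E'
def tilt():
    """white can body in the side view: left/right edge lines and lowest pixels"""
    S=cams.capture("side");im=S["image"];x0,y0,x1,y1=235,175,330,235
    hsv=cv2.cvtColor(im,cv2.COLOR_BGR2HSV)[y0:y1,x0:x1]
    m=((hsv[...,0]>12)&(hsv[...,0]<32)&(hsv[...,1]>25)&(hsv[...,2]>90)).astype(np.uint8)
    n,l,st,_=cv2.connectedComponentsWithStats(m); k=1+np.argmax(st[1:,4]); m=(l==k)
    for r in range(0,y1-y0,2):
        c=np.where(m[r])[0]
        if len(c): print(r+y0,c.min()+x0,c.max()+x0)
    s=readout.read_state(); p=s["position"]+np.array([0,0,.019]); print("grasp px",proj(S,p),p)
E
python3 -c "
from h import *
tilt()"
```

```text
199 274 291
201 272 291
203 272 289
205 274 290
207 272 290
209 271 289
211 271 289
213 270 289
215 271 289
217 272 289
219 275 286
grasp px [282.05589191 192.0512379 ] [0.5194009  0.23063813 0.08075619]
```

```bash
python3 - <<'E'
from h import *
S=cams.capture("side");p=readout.read_state()["position"]
for z in(0,.02,.04,.08): print(z,proj(S,[p[0],p[1],z]))
cv2.imwrite("pics/f.png",cv2.resize(S["image"][130:280,200:400],(800,600)))
T=cams.capture("top"); cv2.imwrite("pics/ft.png",T["image"])
E
```

```text
0 [283.5042358  216.66809631]
0.02 [283.18746037 210.78949939]
0.04 [282.86315823 204.77122473]
0.08 [282.19087469 192.29524478]
```

View pics/f.png

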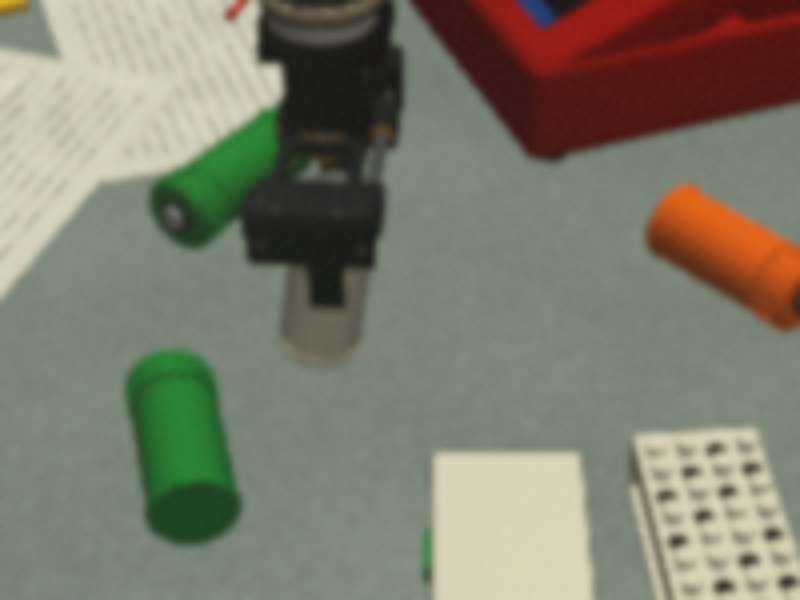

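Nearly upright: the base centre is at about side (280,214), against 283 expected if vertical, so roughly 6° remains. The lid is under the gripper. A gentle press with a little more drag will square it.

```bash
python3 -m inch '[[-0.2,0,-0.1,0,5.57],[-0.4,0,-0.1,0,5.57],[-0.6,0,-0.15,0,5.57],[-0.6,0,-0.15,0,5.57]]'|grep -E "pos|for|op"; python3 -c "
from h import *
tilt()"
```

```text
position: [0.5157, 0.2308, 0.0608]
force: [0.5, 0.4, 2.4]
opening: 0.638
grasp_force: 6.3
199 273 289
201 273 289
203 273 289
205 273 289
207 272 288
209 273 289
211 272 288
213 270 288
215 270 289
217 271 288
219 273 287
221 278 282
grasp px [280.63437007 192.32478483] [0.51577872 0.23078975 0.07984977]
```

```bash
python3 -m inch '[[-0.2,0,-0.05,0,5.57],[-0.4,0,-0.1,0,5.57],[-0.4,0,-0.1,0,5.57],[-0.4,0,-0.1,0,5.57]]'|grep -E "pos|for|op"; python3 -c "
from h import *
tilt()
S=cams.capture('side');p=readout.read_state()['position']
for z in(0,.04): print(z,proj(S,[p[0],p[1],z]))"
```

```text
position: [0.5113, 0.2307, 0.0597]
force: [-1.4, 0.7, 2.1]
opening: 0.638
grasp_force: 6.4
199 284 288
201 284 288
203 284 288
205 284 288
207 283 288
209 273 288
211 273 288
213 273 288
215 270 288
217 270 288
219 272 287
221 277 283
grasp px [278.87596073 192.74040115] [0.51129709 0.23072156 0.07867539]
0 [280.31483335 216.69527601]
0.04 [279.59775338 204.79538337]
```

The base centre is at 280 px against 280.3 expected, and the edges are vertical, so it's standing. Opening gradually.

```bash
python3 -m inch '[[0,0,0,0,5.62],[0,0,0,0,5.7],[0,0,0,0,5.9],[0,0,0,0,6.5],[0,0,0,0,8.7],[0,0,0,0,8.7],[0,0,0,0,8.7],[0,0,0,0,8.7],[0,0,0,0,8.7],[0,0,0,0,8.7]]'; python3 -m inch '[[0,0,2,0,8.7],[0,0,5,0,8.7],[0,0,9,0,8.7],[0,0,13,0,8.7],[0,0,16,0,8.7],[0,0,18,0,8.7],[0,0,18,0,8.7]]'|grep pos
python3 - <<'E'
from h import *
S=cams.capture("side");T=cams.capture("top")
a=cv2.resize(S["image"][150:240,230:350],(400,300),interpolation=3)
b=cv2.resize(T["image"][250:325,190:290],(400,300),interpolation=3)
c=cv2.resize(T["image"][240:315,370:470],(400,300),interpolation=3)
d=cv2.resize(S["image"][275:425,210:410],(400,300),interpolation=3)
cv2.imwrite("pics/g.png",np.vstack([np.hstack([a,b]),np.hstack([d,c])]))
for z in(0,.12):print(proj(S,[.5113,.2307,z]),proj(T,[.5113,.2307,z]))
np.savez("ab.npz",s=S["image"],t=T["image"])
E
```

```text
time_s: 13.0
position: [0.512, 0.2307, 0.0599]
tcp_rot: [[0.995, -0.102, 0.0], [-0.102, -0.995, 0.0], [0.0, -0.0, -1.0]]
force: [0.4, 0.3, 0.1]
opening: 0.992
grasp_force: 0.0
position: [0.515, 0.2315, 0.2452]
[280.3202574  216.70185366] [233.40392655 272.28367209]
[278.06201892 179.22029539] [225.25778535 271.63196614]
```

View pics/g.png

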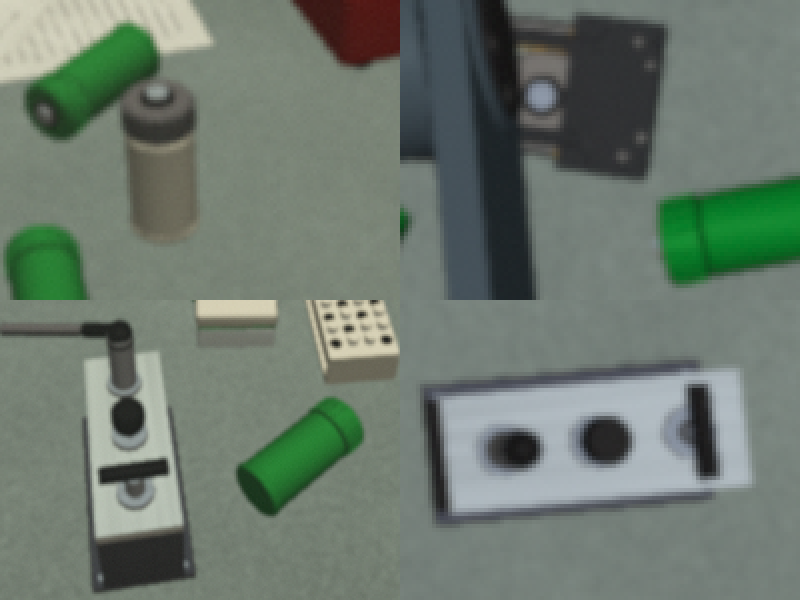

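The side crop shows the can upright with the button on its lid, and the stand undisturbed. Next I'll measure the plate, wand and button numerically.

```bash
python3 - <<'E'
from h import *
S=cams.capture("side");T=cams.capture("top")
t=T["image"];x,y,w,h=365,240,110,70
r=t[y:y+h,x:x+w]; m=(r.min(2)>125).astype(np.uint8); m=cv2.morphologyEx(m,cv2.MORPH_CLOSE,np.ones((3,3)))
k=max(cv2.findContours(m,cv2.RETR_EXTERNAL,cv2.CHAIN_APPROX_NONE)[0],key=cv2.contourArea)
R=cv2.minAreaRect((k+[x,y]).astype(np.float32)); b=cv2.boxPoints(R); P=np.array([plane(T,*q,.095) for q in b]); c=P.mean(0)
print(R,np.round(P,4),"centre",c, "sides",np.linalg.norm(P[1]-P[0]),np.linalg.norm(P[2]-P[1]))
e=[P[i]-P[i-1] for i in range(4)]; v=max(e,key=np.linalg.norm); 
if v[1]<0:v=-v
v/=np.linalg.norm(v); print("y axis",v,np.degrees(np.arctan2(v[1],v[0]))); W=c+.056*v; print("bore",W)
# dark blobs on the plate, top
def blobs(im,x,y,w,h,th):
    m=(im[y:y+h,x:x+w].max(2)<th).astype(np.uint8); n,l,st,ce=cv2.connectedComponentsWithStats(m)
    return [(np.round(ce[i]+[x,y],1),st[i][2:]) for i in range(1,n) if st[i][4]>8]
print("top",blobs(t,385,262,70,28,70)); print("side",blobs(S["image"],258,280,35,95,70))
for z in(.095,.137,.175): print(z,proj(T,[*W[:2],z]),proj(S,[*W[:2],z]))
im=S["image"]
for r in range(284,322,3): print(r,im[r,256:286].max(1))
# button bright blob, side
g=im[165:190,262:296].max(2); print(g[4:18])
E
```

```text
((419.1287536621094, 274.787109375), (31.44317626953125, 76.51835632324219), 84.2894058227539) [[ 0.5411 -0.1336  0.095 ]
 [ 0.5636 -0.3159  0.095 ]
 [ 0.4891 -0.3234  0.095 ]
 [ 0.4667 -0.142   0.095 ]] centre [ 0.51512785 -0.22871295  0.095     ] sides 0.18371103703365124 0.0749132154393353
y axis [-0.12290411  0.99241855 -0.        ] 97.05973657070614
bore [ 0.50824522 -0.17313751  0.095     ]
top [(array([445.2, 272.7]), array([ 7, 22, 95], dtype=int32)), (array([420.9, 274.6]), array([11, 10, 95], dtype=int32)), (array([398.3, 276.9]), array([12,  9, 83], dtype=int32))]
side [(array([267.4, 292.8]), array([ 18,  22, 203], dtype=int32)), (array([267.3, 312.9]), array([ 2,  8, 10], dtype=int32)), (array([273.5, 332.9]), array([ 16,  19, 233], dtype=int32)), (array([276. , 360.4]), array([ 33,  11, 239], dtype=int32))]
0.095 [395.87142688 277.07850508] [271.22253329 318.34579953]
0.137 [398.73607561 277.01688002] [269.78103023 303.6958774 ]
0.175 [401.50871671 276.95723425] [268.38247273 289.48240877]
284 [129 130 134 133 133 133 134 136 137 134 131 123 111 107 111 113 121 129
 132
[... 2844 characters left out ...]
  67  62  64  69  83  96 102 104  95  73  78 118 143 148 151 142 126
   88  64  83  96 104 101 103 105 122 129 132 133 133 132 133 132]
 [ 65  61  66  76  81  90 100 104 102  91  66  56  85 111 119 118 111  93
   62  55  81  99 104 101  99  98 113 127 132 133 131 133 133 134]
 [ 60  65  84  96  93  96 103 105 104  95  71  53  57  68  73  74  69  60
   53  64  88 100 103 101  97  94 106 124 132 133 134 134 134 134]
 [ 69  88 108 111  99  93  98 102 104  99  85  70  57  54  56  55  56  62
   72  82  97 102 101 100  91  85 101 122 133 132 134 135 138 136]
 [ 99 115 124 118  92  86  94  98 103 104  97  91  83  79  79  76  81  84
   94  98 104 101 101  96  84  78  95 120 132 132 133 133 133 133]]
```

```bash
cat >> h.py <<'E'
def bright(im,x,y,w,h,th):
    g=im[y:y+h,x:x+w].min(2).astype(float)-th; g[g<0]=0
    Y,X=np.mgrid[y:y+h,x:x+w]; return np.array([(g*X).sum(),(g*Y).sum()])/g.sum()
E
python3 - <<'E'
from h import *
S=cams.capture("side");T=cams.capture("top")
print(T["image"][266:283,216:236].min(2))
bs=bright(S["image"],272,170,10,12,90);bt=bright(T["image"],219,268,14,13,140)
print("button",bs,bt,plane(S,*bs,.126),plane(T,*bt,.126),cross(S,bs,T,bt))
print("knob",plane(T,420.9,274.6,.155),cross(S,(273.5,332.9),T,(420.9,274.6)))
print("T handle",plane(T,445.2,272.7,.155),cross(S,(276,360.4),T,(445.2,272.7)))
print(T["image"][268:286,388:412].max(2))
E
```

```text
[[ 18  18  19  40  76 101 110 111 111 111 112 112 111 111 111 106  85  62
   50  49]
 [ 21  20  21  38  71  98 109 110 109 109 109 110 110 111 112 106  87  62
   49  48]
 [ 20  19  20  33  64  93 101 100  97  95  95  96 101 108 110 106  85  60
   50  49]
 [ 23  19  20  31  59  82  85  82  78  76  72  71  79  96 106 103  81  57
   48  48]
 [ 23  22  22  32  53  68  77  86  93  94  91  77  66  79  97  96  76  55
   48  49]
 [ 25  28  27  32  43  62  92 116 127 129 127 109  78  66  83  88  72  53
   49  48]
 [ 31  38  35  31  39  68 109 132 138 137 137 126  96  68  67  72  63  51
   48  48]
 [ 32  43  39  30  38  76 118 137 140 140 140 134 109  74  58  60  56  49
   49  49]
 [ 30  34  29  24  41  80 118 137 141 142 141 135 110  74  55  56  54  50
   47  49]
 [ 28  26  22  21  38  72 108 129 137 139 139 129 100  68  60  60  53  48
   48  48]
 [ 29  25  22  21  34  56  82 108 123 128 123 107  82  68  72  67  54  48
   48  48]
 [ 32  27  24  26  44  58  66  79  94  99  92  78  71  78  84  72  54  48
   47  48]
 [ 35  28  26  32  57  78  81  76  75  74  72  73  84  96  92  72  53  49
   47 
[... 1918 characters left out ...]
60 150 130  97  69  58  54  42  27  24  23  26  24  27  41  90 148
  179 186 188 188 187 187]
 [179 167 154 142 117  87  70  62  51  41  32  27  27  34  48  78 123 164
  183 186 187 186 186 186]
 [182 176 158 149 140 122 104  90  77  72  64  59  61  74  99 129 158 178
  184 186 185 185 186 185]
 [183 179 168 158 153 150 144 131 121 117 114 114 118 130 152 168 178 182
  184 184 184 183 184 184]
 [182 181 178 172 163 164 166 161 155 157 160 163 167 171 177 182 183 184
  184 185 186 186 186 186]
 [182 181 182 180 178 177 176 173 170 174 179 182 184 184 185 186 186 187
  187 188 187 188 187 187]
 [184 184 184 185 186 186 186 185 184 185 186 186 188 188 188 187 188 188
  188 188 189 189 188 189]]
```

The button's top and side fixes agree at about (0.507, 0.230). The wand is at about (0.509, -0.168), and the stand's x axis is at +7°. I'll go there with the +103° turn, which keeps joint 6 away from its limit.

```bash
python3 -m inch '[[0,-25,2,60,8.7],[0,-25,2,60,8.7],[0,-25,2,60,8.7],[0,-25,2,60,8.7],[0,-25,2,60,8.7],[0,-25,2,60,8.7],[0,-25,2,60,8.7],[0,-25,2,60,8.7],[0,-25,2,60,8.7],[0,-25,2,60,8.7]]'; python3 -m inch '[[0,-14,0,43,8.7],[0,-14,0,43,8.7],[0,-14,0,43,8.7],[0,-14,0,43,8.7],[0,-14,0,43,8.7],[0,-14,0,43,8.7],[0,-14,0,43,8.7],[0,-14,0,43,8.7],[0,-14,0,43,8.7],[0,-14,0,43,8.7]]'
python3 - <<'E'
from h import *
s=readout.read_state();print(s["joint_positions"],s["qvel"],s["position"])
S=cams.capture("side");im=S["image"]
bs=bright(im,273,174,9,7,90);print("button side",bs,plane(S,*bs,.126),proj(S,[.507,.230,.126]))
T=cams.capture("top");bt=bright(T["image"],219,268,14,13,140);print(bt)
bt=bright(T["image"],220,269,10,10,115);print(bt,plane(T,*bt,.126))
E
```

```text
time_s: 14.72
position: [0.5112, -0.02, 0.2585]
tcp_rot: [[0.586, 0.811, -0.003], [0.811, -0.586, 0.001], [-0.001, -0.003, -1.0]]
force: [-0.2, -0.1, 0.3]
opening: 1.001
grasp_force: 0.0
time_s: 15.55
position: [0.5118, -0.1588, 0.2593]
tcp_rot: [[-0.123, 0.992, -0.001], [0.992, 0.123, 0.001], [0.001, -0.001, -1.0]]
force: [0.7, -0.5, 0.2]
opening: 1.0
grasp_force: 0.0
[-2.91965020e+01  2.08531337e+01  9.23036533e+01 -4.54223090e-04
  6.69068126e+01 -3.62443336e+01] [-0.00413638 -0.34525026 -0.29882599 -0.00715157  0.06454981 -0.51887227] [ 0.51178643 -0.15883454  0.25927913]
button side [277.82153249 176.39379243] [0.51091747 0.2341608  0.126     ] [276.17322397 177.38306887]
[225.5 274. ]
[224.9214876  273.46280992] [0.50696626 0.23026807 0.126     ]
```

```bash
python3 -m inch '[[-0.3,-0.9,-3,0,8.7],[-0.3,-0.9,-6,0,8.7],[-0.3,-0.9,-9,0,8.7],[-0.3,-0.9,-11,0,8.7],[-0.3,-0.9,-13,0,8.7],[-0.3,-0.9,-14.1,0,8.7],[-0.3,-0.9,-14.1,0,8.7],[-0.3,-0.9,-14.1,0,8.7]]'
python3 - <<'E'
from h import *
S=cams.capture("side");T=cams.capture("top");p=readout.read_state()["position"]
im=S["image"]
print([proj(S,[p[0],p[1],z]) for z in (.175,.137,.1)])
for r in range(280,322,3): print(r,im[r,252:290].max(1))
E
```

```text
time_s: 16.32
position: [0.5088, -0.1681, 0.1184]
tcp_rot: [[-0.124, 0.992, -0.001], [0.992, 0.124, 0.001], [0.001, -0.001, -1.0]]
force: [0.2, 0.3, 0.3]
opening: 1.001
grasp_force: 0.0
[array([269.3509356, 287.4494038]), array([270.71132899, 301.66775769]), array([271.95215868, 314.63647378])]
280 [ 36  38  37  39  41  44  45  50  50  55  57  59  66  71  76  78  79  84
  85  87  95 111 137 150 153 154 153 152 155 154 160 162 161 164 163 164
 161 160]
283 [110 114 117 119 120 124 127 132 132 132 136 139 143 147 148 148 146 146
 144 147 151 156 155 155 155 156 157 159 158 159 157 159 159 160 155 153
 155 155]
286 [101  95  95  94  94  92  96  99 108 110 111 112 110  99  88  73  58  56
  60  66  81 106 127 133 130 124 120 117 114 114 112 114 111 108 107 107
 105 103]
289 [ 78  79  81  84  90  97  96  98  97  98  98  98  98 101 101 102 102 100
 100  95  92  91  89  85  82  81  81  81  79  80  80  82  82  86  86  93
  92  96]
292 [ 85  81  78  77  71  72  68  68  63  62  66  64  53  46  44  47  46  45
  45  43  39  39  40  65 110 140 149 151 150 154 156 159 159 158 158 156
 157 158]
295 
[... 735 characters left out ...]
91 100 143 195 219 223 222 217 213 212 213 214 216
 220 211]
310 [191 209 220 224 223 222 222 221 220 218 215 213 196 141  90  80  86  88
  94  96  96  96  95  93  93 127 183 213 221 223 220 215 213 213 215 216
 219 215]
313 [185 206 219 223 223 222 221 221 221 218 216 208 186 143  97  80  84  87
  90  94  96  97  99  95  92 108 147 182 205 218 221 218 215 216 214 215
 220 219]
316 [181 205 217 222 224 223 221 221 220 218 211 191 175 149 110  84  81  86
  89  94  97  96  97  95  98 123 157 172 180 209 221 221 216 214 216 217
 219 222]
319 [173 202 216 220 223 223 221 220 221 220 213 189 160 162 166 156 135 121
 117 112 117 126 135 149 161 162 153 160 190 215 223 222 218 215 214 218
 217 221]
```

The wand column is centred at 270.7 px, against 270.8 projected for the tool axis. Closing.

```bash
python3 -m inch '[[0,0,0,0,6],[0,0,0,0,4],[0,0,0,0,3],[0,0,0,0,1],[0,0,0,0,1],[0,0,0,0,1],[0,0,0,0,1],[0,0,0,0,1],[0,0,0,0,1],[0,0,0,0,1]]'|tail -3; python3 -m inch '[[0,0,0,0,1],[0,0,0,0,1],[0,0,0.2,0,1],[0,0,0.5,0,1],[0,0,1,0,1],[0,0,1.5,0,1],[0,0,1.5,0,1]]'
```

```text
force: [0.0, -0.3, 1.0]
opening: 0.324
grasp_force: 0.0
time_s: 17.83
position: [0.5096, -0.1687, 0.135]
tcp_rot: [[-0.124, 0.992, 0.002], [0.992, 0.124, -0.001], [-0.001, 0.002, -1.0]]
force: [-0.1, 0.0, -0.7]
opening: 0.256
grasp_force: 30.0
```

```bash
python3 -m inch '[[0,0,1.5,0,1],[0,0,3,0,1],[0,0,4.5,0,1],[0,0,6,0,1],[0,0,7.5,0,1],[0,0,9,0,1],[0,0,10.5,0,1],[0,0,11.5,0,1],[0,0,11.5,0,1],[0,0,11.5,0,1]]'
python3 - <<'E'
from h import *
S=cams.capture("side");s=readout.read_state();p=s["position"];im=S["image"]
print(s["joint_positions"])
print([np.round(proj(S,[p[0],p[1],p[2]+.019+d]),1) for d in (0,-.042,-.08,-.1,-.110)])
r0=int(proj(S,[p[0],p[1],p[2]-.04])[1])
for r in range(r0,r0+50,2): print(r,im[r,252:290].max(1))
E
```

```text
time_s: 18.67
position: [0.509, -0.1684, 0.2491]
tcp_rot: [[-0.124, 0.992, 0.001], [0.992, 0.124, -0.001], [-0.001, 0.001, -1.0]]
force: [0.2, -0.1, -2.3]
opening: 0.257
grasp_force: 30.0
[-3.02507759e+01  2.15492021e+01  9.31464501e+01 -1.62285009e-03
  6.53564924e+01 -3.73930725e+01]
[array([264.9, 248.2]), array([266.7, 266.8]), array([268.2, 282.4]), array([268.9, 290.2]), array([269.3, 293.9])]
273 [148 149 149 148 146 145 149 148 144 124  97  84  90  95  98 100 100 101
 100  94  90  84  90 110 137 148 149 151 153 156 153 152 151 148 150 148
 149 152]
275 [150 148 149 145 144 148 153 151 150 142 107  79  74  76  81  85  85  86
  91  90  90  88  90 112 139 154 155 152 152 152 155 154 153 152 152 149
 152 153]
277 [151 151 152 149 151 152 151 150 149 141 114  84  75  79  83  87  89  90
  90  91  89  88  87 107 136 151 152 152 153 153 155 153 153 155 152 153
 156 158]
279 [151 152 154 154 154 152 149 151 153 147 123  89  77  76  84  84  89  89
  92  93  90  90  88 103 134 149 151 150 150 155 156 155 154 155 156 156
 153 155]
281 [150 155 153 154 150 149 150 153 156 152 134  98  76 
[... 2602 characters left out ...]
17 127 153 182 200 211 213 212 207 204 204 207 206
 209 210]
315 [175 195 210 212 214 212 213 212 210 209 207 202 196 176 145 116  99  93
  84  75  69  70  72  74  77  89 125 176 205 214 213 210 206 205 207 207
 209 212]
317 [171 195 208 213 213 213 212 211 210 208 209 202 186 145  99  74  61  59
  55  53  52  52  54  52  50  57  93 156 199 214 215 211 207 205 205 205
 208 211]
319 [166 193 206 211 215 212 212 211 211 210 208 206 190 148  92  56  48  54
  54  55  53  52  51  50  52  73 122 180 207 213 216 214 209 206 207 207
 207 212]
321 [161 191 207 212 215 214 212 211 210 210 209 205 204 189 160 119  86  66
  56  55  56  56  70  91 124 160 190 207 211 213 215 215 212 207 207 207
 209 209]
```

The wand is out and vertical, with the tip visible at side (270,296). Carrying it level to above the button.

```bash
python3 -m inch '[[-0.2,3,0,0,1],[-0.2,6,0,0,1],[-0.2,9,0,0,1],[-0.2,12,0,0,1],[-0.2,15,0,0,1],[-0.2,18,0,0,1],[-0.2,21,0,0,1],[-0.2,24,0,0,1],[-0.2,27,0,0,1],[-0.2,30,0,0,1]]' >/dev/null;python3 -m inch '[[0,3,0,0,1],[0,6,0,0,1],[0,8,0,0,1],[0,9.3,0,0,1],[0,9.9,0,0,1],[0,9.9,0,0,1],[0,9.9,0,0,1],[0,9.9,0,0,1]]'
python3 - <<'E'
from h import *
S=cams.capture("side");s=readout.read_state();p=s["position"];im=S["image"]
print([np.round(proj(S,[p[0],p[1],p[2]+.019+d]),1) for d in (0,-.042,-.08,-.1,-.110)],proj(S,[p[0],p[1],.126]))
for r in range(150,186): print(r,im[r,262:296].max(1))
E
```

```text
time_s: 20.22
position: [0.5069, 0.2294, 0.2485]
tcp_rot: [[-0.123, 0.992, -0.001], [0.992, 0.123, -0.001], [-0.001, -0.001, -1.0]]
force: [0.8, -1.1, -2.7]
opening: 0.258
grasp_force: 30.0
[array([272.8, 124.9]), array([273.9, 141.5]), array([274.8, 155.8]), array([275.2, 163. ]), array([275.5, 166.6])] [276.16180563 177.5206041 ]
150 [198 208 206 196 195 204 213 206 174 115  75  71  77  78  79  81  80 107
 161 199 209 209 211 207 187 157 135 130 130 131 130 132 131 130]
151 [191 203 209 203 193 199 209 211 187 129  78  69  76  80  80  80  76 102
 157 197 207 211 209 208 197 171 145 135 132 130 129 133 128 129]
152 [191 197 206 208 197 195 205 213 194 135  80  70  75  79  81  79  78  99
 149 190 206 209 209 208 203 187 162 141 134 131 132 131 129 131]
153 [194 193 204 209 203 194 199 209 196 137  81  69  74  79  81  80  79  95
 140 181 201 209 208 208 209 198 180 151 137 131 133 131 131 131]
154 [199 192 200 211 206 197 195 206 197 140  84  68  74  78  80  80  80  94
 132 172 196 207 209 208 207 204 191 167 145 133 130 131 130 129]
155 [206 199 196 201 202 194 185 194 192 142  84  7
[... 3681 characters left out ...]
09 111  97  92 100 105 103  98  84  69  60  55  55  55  55  60
  70  84  96 103 102 100  91  85 101 125 133 134 133 135 135 137]
182 [ 99 115 125 116  96  86  95  98 103 101 102  93  80  79  76  78  78  83
  93  98 102 102  99  94  83  75  97 120 130 133 134 133 135 135]
183 [126 133 132 120  89  73  82  91  97 102  99 101  99  96  97  99  98 100
 101 104 101  99  95  83  69  67  88 116 133 133 131 131 133 133]
184 [135 137 135 124  87  64  66  78  85  90  95  99 103 102 104 103 102 102
  99  97  95  88  80  70  57  57  81 117 133 133 131 130 131 132]
185 [135 136 136 125  89  60  54  60  69  77  83  89  92  94  96  96  95  93
  88  83  79  72  66  61  53  56  83 119 134 133 135 132 132 130]
```

Side view: the wand axis is at column 276.8 and the button at 276.6. Bezel row 179.0 matches the prediction, so x and y are within about 1 mm. Descending, taking the baseline force first.

```bash
python3 -m inch '[[0,0,-0.7,0,1],[0,0,-1.4,0,1],[0,0,-2,0,1],[0,0,-2.4,0,1],[0,0,-2.6,0,1],[0,0,-2.6,0,1],[0,0,-2.6,0,1]]'; cat > fz.py <<'E'
from h import *
f=[]
for i in range(6): cams.capture("side"); f.append(readout.read_state()["force"])
s=readout.read_state();print(s["time_s"],np.round(s["position"],4),np.mean(f,0).round(2),np.std(f,0).round(2))
E
python3 fz.py
```

```text
time_s: 20.85
position: [0.5069, 0.2307, 0.2226]
tcp_rot: [[-0.124, 0.992, -0.0], [0.992, 0.124, -0.0], [-0.0, -0.0, -1.0]]
force: [0.9, 0.2, -1.3]
opening: 0.261
grasp_force: 30.0
21.15 [0.5071 0.2308 0.2231] [ 0.08 -0.19 -1.41] [0.42 0.25 0.43]
```

```bash
python3 -m inch '[[-0.05,-0.05,-0.2,0,1],[-0.05,-0.05,-0.4,0,1],[-0.05,-0.05,-0.4,0,1],[-0.05,-0.05,-0.4,0,1]]'|grep pos; python3 fz.py;python3 -m inch '[[0,0,-0.1,0,1],[0,0,-0.2,0,1],[0,0,-0.2,0,1],[0,0,-0.2,0,1]]'|grep pos; python3 fz.py; python3 -m inch '[[0,0,-0.1,0,1],[0,0,-0.2,0,1],[0,0,-0.2,0,1],[0,0,-0.2,0,1]]'|grep pos; python3 fz.py
```

```text
position: [0.5062, 0.2301, 0.2186]
21.7833 [0.5065 0.2302 0.2189] [ 0.03  0.2  -1.42] [0.4  0.95 0.31]
position: [0.5066, 0.2302, 0.217]
22.4167 [0.5066 0.2302 0.2169] [ 0.07 -0.02  0.3 ] [0.59 0.24 0.35]
position: [0.5066, 0.2302, 0.2149]
23.05 [0.5065 0.2302 0.2149] [ 0.16 -0.1   1.79] [0.6  0.37 0.71]
```

Contact at TCP z ≈ 0.2178, and now about 3 mm in. One more millimetre.

```bash
python3 -m inch '[[0,0,-0.1,0,1],[0,0,-0.1,0,1],[0,0,-0.1,0,1],[0,0,-0.1,0,1]]'; python3 fz.py; python3 fz.py
python3 - <<'E'
from h import *
S=cams.capture("side");im=S["image"];s=readout.read_state();p=s["position"]
print(s["moment"],[np.round(proj(S,[p[0],p[1],z]),1) for z in(.126,.16,.12)])
for r in range(164,184): print(r,im[r,264:292].max(1))
E
```

```text
time_s: 23.38
position: [0.5065, 0.2302, 0.2139]
tcp_rot: [[-0.124, 0.992, 0.0], [0.992, 0.124, 0.0], [0.0, 0.0, -1.0]]
force: [-0.2, -0.6, 1.5]
opening: 0.255
grasp_force: 30.0
23.6833 [0.5065 0.2302 0.2139] [ 0.13 -0.35  1.92] [0.36 0.39 0.51]
23.9833 [0.5065 0.2302 0.2138] [ 0.05 -0.07  2.04] [0.32 0.62 0.42]
[ 0.03619832 -0.22504997  0.01797871] [array([276. , 177.3]), array([275.2, 165.6]), array([276.1, 179.4])]
164 [133 132 131 127 125 125 119 100  76  69  73  77  80  79  78  82 120 174
 194 190 186 181 179 174 170 165 160 156]
165 [132 130 127 125 124 121 115 101  78  68  74  79  81  82  80  79 106 152
 165 163 160 153 149 146 146 141 141 139]
166 [129 126 124 124 119 115 113  98  78  71  71  76  78  81  79  79  94 127
 143 142 139 137 137 135 136 137 137 138]
167 [125 124 121 119 116 114 107  98  78  66  73  76  79  81  79  77  91 121
 132 132 135 135 135 136 138 137 138 137]
168 [121 120 116 113 110 108 101  93  76  68  72  77  79  82  81  79  87 115
 130 133 135 132 135 134 136 136 138 137]
169 [117 115 112 108 104 102  97  88  72  69  71  78  80  81  81  80  89 108
 128 1
[... 1001 characters left out ...]
 70  85  97 102 104  96  72  63  68  71  69  71  76  73  59  60
  81  98 104 102 102 108 121 130 133 132]
179 [ 66  73  80  93 104 104 106  94  68  50  61  70  70  72  76  68  49  56
  82  97 103 103  99  99 115 127 134 134]
180 [ 85  94  94  95 103 106 105  96  71  50  50  54  57  61  59  55  53  64
  88 103 105 102  98  92 105 126 131 134]
181 [109 112  99  95 101 104 104  98  86  70  59  56  55  56  57  60  70  85
 100 103 102 101  92  86 102 122 133 134]
182 [125 118  93  87  92 101 104 103  99  93  84  79  77  76  80  87  93  99
 103 103 100  94  83  78  93 121 131 134]
183 [132 120  89  75  82  94  99 101 103 102  99  99  99  97  98 101 102 103
 100  98  91  82  70  67  88 118 130 133]
```

Settled at about 3.4 N, so the tip is about 3.7–4 mm in. Tip and bezel are both centred at column 276.6, and the can hasn't moved. Handing in.

```bash
python3 -c "
from rig import bot
print(bot.hand_in())"
```

```text
the job is handed in; nothing more can be done
None
```

The can is standing upright and released, and I handed in at about 24 s with the wand held upright on the button, its tip pressed about 4 mm in (3.4 N); sideways centring on the button was checked in the side view, front-to-back is good to roughly 1–2 mm, and no verdict came back.

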